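# Rack garment cartons and close the end stop

## Robot

A 6-joint arm with a two-finger parallel gripper is mounted at the origin on the work surface. World frame = base frame: x ahead of the robot, y to its left, z up, the work surface at z = 0. Lengths are in m, angles in rad, forces in N, time in s.
With the tool pointing down it reaches from about 0.3 to 0.875 m from the base axis. Payload 4.2 kg.
Tool frame: the origin (TCP) lies at the very end of the fingers, on their centre line; the grasp point (between the pads) lies 19 mm behind it; z points along the fingers, y is the line along which they close (so a half turn about z gives the same grasp; the last joint's range is limited). The gripper opens to 85 mm and grips with 20 to 120 N. Pads are 22 mm wide; open, the fingers measure 114 mm over their backs; the gripper's body (76 mm by 85 mm) begins 54 mm behind the grasp point. The pads swing forward as they close: fully open they stand 13 mm farther back than shut.
Start: joints at [-1.322, 0.32, 1.565, -0, 1.257, -0.02], TCP at [0.153, -0.554, 0.231] pointing down, gripper open.
Joint ranges: [-3.11, 3.11], [-0.84, 2.01], [0.21, 2.61], [-1.34, 4.49], [0.05, 2.63], [-2.56, 2.56]. Speed limits (rad/s): [2.57, 2.57, 3.14, 3.14, 3.14, 3.14].

## Interface

Orientations are given as a unit quaternion [x, y, z, w].
In Python, from rig import get_state, read_camera, camera_params, close_job gives the robot as it stands. The module is installed in compiled form; this text tells all that it offers.
- The arm moves only by the shell command python3 -m jog 'ROWS' [OPENING]. ROWS is JSON, a list of rows, each an object with "xyz": the shift along the world's x, y, z in m, a list of three; "angular": the turn, a rotation vector about the world's x, y, z in degrees, a list of three. A call has 1 to 5 rows; each row is the pose to reach, as a shift and turn from the pose commanded when the call began; what a row does not reach only later rows make up. A row lasts 1/12 s, in which the tool goes at most 41.7 mm and 7.16 degrees, less where a joint would pass 70% of its speed; a pose out of reach is approached as far as the arm can. A call with a gripper value outside its range is refused whole. OPENING is the opening, from -1 (shut) to 1 (fully open), set as the call begins (- or left out, the last holds). The fingers move at their own pace and stop on an object; the grip force is fixed at half the most. Time passes only in rows, so rows that repeat a pose let the fingers close. It gives the time, the measured TCP pose, the force, the opening and the grip force at its end, in the units of the state.
- get_state(): the state, without advancing time (a new reading comes with each control period).
- read_camera(name): name is "side" or "top" or "wrist"; returns (picture, depth): 400x640x3 uint8, red, green, blue; 400x640 float32, m along the optical axis (not along the pixel's ray), 0 where there is no reading.
- camera_params(name): a dict with "fovy" (degrees; the focal length in pixels is half the picture's height over the tangent of half this angle, whatever the lens; pixels are square), "cx", "cy" (the principal point, pixels), "world_from_camera" (4x4, takes a point from camera to world coordinates); the wrist camera has in their place "hand_eye" (4x4, takes a point from camera to tool coordinates, whose origin is the TCP and whose axes are the flange's). Camera axes: x right, y down, z forward; pixel columns grow to the right and rows downward; lengths in m; the calibration is good to about 2 mm. A picture is of the moment at which its call begins: read the wrist's pose just before it. camera_params takes no time and is no camera call.
- close_job(): hands the job in; it is judged then, once.
The state is a dict: "time": time; "joint_positions": joint angles; "joint_velocities": joint speeds; "joint_torque": joint torques, N m; "ee_pos": TCP position; "orientation": TCP orientation; "ft_force": force on the tool from outside, world axes, zero at the start; "ft_torque": the same for the moment, N m; "width": finger opening in m; "grip_force": force on a finger pad.
Only numpy, scipy, OpenCV 4.12 (cv2) and the standard library are available. Lean on these libraries where they do the work, as an engineer would, in place of code of your own. Each camera call takes 0.05 s, during which the arm holds its last target. There are 200 camera calls.

## Task

Stand the two garment cartons upright in the steel staging rack, side by side like books, the thick one next to the fixed end wall and the thin one next to the sliding stop. Then slide the stop up until the row is snug between wall and stop, without crushing or dropping the cartons, and leave the other things on the table alone.

Things in the scene. Friction and masses are not known exactly. Their poses are not given: they have to be found in the camera images.
- rack: Grey steel rack, fixed: 4 mm floor plate (x +-92 mm, y -156 to +190 mm), an end wall 120 mm high, 6 mm thick across its -y end, a 16 mm high lip along each long side (168 mm clear between them). Origin on the table midway between the lips; the wall's inner face is at y = -150 mm, the floor's upper side at z = 4 mm. The stop slides along the rack's y; z is up.
- stop (a joint): Sliding end stop: value = clear gap in m from the wall's inner face to the stop's face (0 = on the wall, 0.25 = fully back). Slides along the rack's y with about 2 N friction and stays where left. Grey upright face plate 150 mm wide, 8 mm thick, 105 mm high, a flat foot reaching 78 mm back, and a black upright grip post.
- stop_grip (a point): Centre of the top of the stop's black grip post, 115 mm above the table. The post is 60 mm along the rack's x, 20 mm along the rack's y and about 100 mm high, and its centre lies 58 mm behind the stop's face (on the side away from the wall), with 40 mm free between it and the face plate.
- thick: Thick plain cardboard garment carton, rigid, standing upright: 140 mm long (its x), 50 mm thick (its y), 125 mm high (z), about 0.28 kg. Origin at the centre of its underside.
- thin: Thin plain cardboard garment carton, rigid, standing upright: 140 mm long (its x), 30 mm thick (its y), 110 mm high (z), about 0.16 kg. Origin at the centre of its underside.
- lint_roller: Bystander: white lint roller standing on end, 52 mm in diameter, 205 mm high. Origin at the centre of its underside.
- tape_dispenser: Bystander: black desk tape dispenser, 60 x 150 mm (its y), 98 mm high. Origin at the centre of its underside.
- label_roll: Bystander: roll of blank paper labels lying flat, 100 mm in diameter, 60 mm high. Origin at the centre of its underside.
Not all that is in view belongs to the job. What is shaped like the thin but pink is not meant.

How it is judged:
On the way, in this order (a step that is already met when the one before it is completed fails the run):
1. both cartons stand upright on the rack's floor plate between the lips (x of thick in the frame of rack between -0.018 and 0.018 m and z of thick in the frame of rack between 0 and 0.007 m and angle between each of thick, thin's own z axis and vertical below 0.06 rad and x of thin in the frame of rack between -0.018 and 0.018 m and z of thin in the frame of rack between 0 and 0.007 m and y of thick in the frame of rack between -0.14 and 0.1 m and y of thin in the frame of rack between -0.14 and 0.1 m), for 0.2 s.
2. the stop is slid up to the row of cartons (value of joint stop below 0.0855 m), for 0.2 s.
At the end, for the whole second after the job is handed in: Stop gap under 85.5 mm (cartons: 80 mm together); thick carton by the wall (centre 20 to 31.5 mm from it), thin one by the stop (60 to 72.5 mm); both at rest on the rack floor within 3 mm, upright within 0.06 rad, squared within 0.08 rad, within 18 mm of the middle between the lips (x of thick in the frame of rack between -0.018 and 0.018 m and z of thick in the frame of rack between 0 and 0.007 m and angle between each of thick, thin's own z axis and vertical below 0.06 rad and x of thin in the frame of rack between -0.018 and 0.018 m and z of thin in the frame of rack between 0 and 0.007 m and y of thick in the frame of rack between -0.13 and -0.1185 m and y of thin in the frame of rack between -0.09 and -0.0775 m and value of joint stop below 0.0855 m and angle between the x axis of each of thick, thin and the x axis of rack, either way round below 0.08 rad and linear speed of each of thick, thin below 0.02 m/s); the robot touches nothing.
It fails at once if the thick carton is pressed or dropped against the rack or stop with more than 60 N (contact force between thick and rack above 60 N).
It fails at once if the thin carton is pressed or dropped against the rack or stop with more than 60 N (contact force between thin and rack above 60 N).
It fails at once if the lint roller is moved more than 30 mm or tipped over (distance of lint_roller from where it was at the start of the episode above 0.03 m or angle between lint_roller's own z axis and vertical above 0.5 rad).
It fails at once if the tape dispenser is moved more than 30 mm or tipped over (distance of tape_dispenser from where it was at the start of the episode above 0.03 m or angle between tape_dispenser's own z axis and vertical above 0.5 rad).
It fails at once if the label roll is moved more than 30 mm or tipped over (distance of label_roll from where it was at the start of the episode above 0.03 m or angle between label_roll's own z axis and vertical above 0.5 rad).
It also fails if it takes over 72 s, if anything falls off the work surface, if the arm or the gripper's body presses on something with over 40 N, if the wrist force passes 120 N, or if a joint passes its speed limit or range.

## Working session

There is one attempt and no reset: what is moved stays moved. The work goes in short steps, Python scripts to look and compute and a shell command to move; the robot and the scene stay as the last step left them, time stands still between calls to the robot, and variables do not carry over. Pictures are saved under pics/ and viewed, at most 10 in all, crops included, and the job is handed in when it is done.

```bash
mkdir -p pics
cat > h.py <<'E'
import numpy as np, cv2
from rig import *
def cloud(n):
    im,d=read_camera(n); p=camera_params(n)
    f=200/np.tan(np.radians(p['fovy'])/2)
    v,u=np.mgrid[:400,:640]
    P=np.stack([(u-p['cx'])/f*d,(v-p['cy'])/f*d,d,np.ones_like(d)],-1)
    if 'world_from_camera' in p: T=p['world_from_camera']
    else:
        from scipy.spatial.transform import Rotation as R
        s=get_state();W=np.eye(4);W[:3,:3]=R.from_quat(s['orientation']).as_matrix();W[:3,3]=s['ee_pos'];T=W@np.array(p['hand_eye'])
    X=(P@np.array(T).T)[...,:3]; X[d==0]=np.nan
    return im,X
E
python3 - <<'E'
from h import *
for n in('top','side'):
    im,X=cloud(n); np.savez(n,im=im,X=X); cv2.imwrite(f'pics/{n}.png',im[...,::-1])
s=get_state();print(s['time'],s['orientation'],s['width'],camera_params('wrist')['hand_eye'])
E
```

```text
0.1 [ 9.90979078e-01  1.34014347e-01 -7.51661557e-05 -7.84389728e-04] 0.08536514684266021 [[ 3.84753789e-04 -9.60495942e-01 -2.78293724e-01  7.06409119e-02]
 [ 9.99999867e-01  2.73816985e-04  4.37500470e-04 -4.63020645e-04]
 [-3.44015878e-04 -2.78293855e-01  9.60495920e-01 -1.42393410e-01]
 [ 0.00000000e+00  0.00000000e+00  0.00000000e+00  1.00000000e+00]]
```

View pics/top.png

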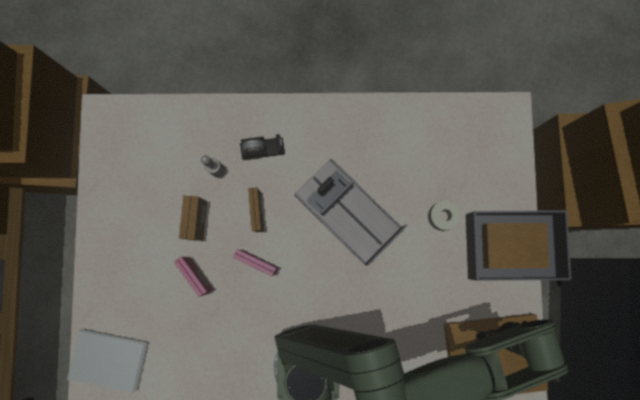

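View pics/side.png

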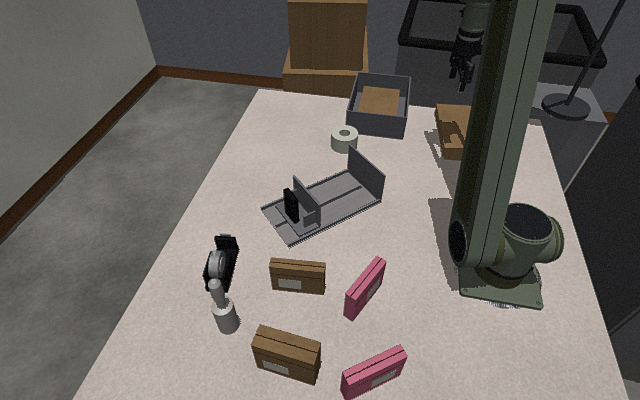

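The top view shows the brown thick carton at (192,217) and the brown thin one at (256,210). The pink decoys are at (193,277) and (256,262), and the brown boxes at (518,245) and (500,345) are not candidates because they lie in a tray and by the arm. The rack wall is at about (385,245), the stop at (328,188), the lint roller at (211,165), the dispenser at (262,147) and the label roll at (441,215). By colour and thickness I choose (192,217) and (256,210).

```bash
cat > m.py <<'E'
from h import *
d=np.load('top.npz');im,X=d['im'],d['X']
def rect(name,u0,u1,v0,v1,zl,zh):
    S=X[v0:v1,u0:u1].reshape(-1,3); m=(S[:,2]>zl)&(S[:,2]<zh); Q=S[m]
    if len(Q)<4: print(name,'few',len(Q),np.nanmax(S[:,2]));return
    r=cv2.minAreaRect((Q[:,:2]*1000).astype(np.float32))
    print(name,len(Q),'c',np.round(r[0],1),'size',np.round(r[1],1),'ang',round(r[2],1),'z',np.round(np.median(Q[:,2]),4))
rect('thick',170,215,185,250,.11,.14)
rect('thin',240,272,178,240,.095,.13)
rect('pink1',165,220,250,305,.09,.14)
rect('pink2',225,285,240,285,.09,.14)
rect('wall',340,420,200,275,.105,.14)
rect('stopface',290,370,150,225,.09,.108)
rect('grip',290,370,150,225,.11,.13)
rect('rack',285,415,150,275,.008,.14)
rect('lint',190,230,145,185,.05,.3)
rect('tape',230,295,125,170,.03,.15)
rect('label',420,460,195,240,.03,.1)
E
python3 m.py
python3 - <<'E'
import cv2
a=cv2.imread('pics/top.png')[130:300,160:420];cv2.imwrite('pics/c1.png',cv2.resize(a,None,fx=3,fy=3,interpolation=2))
E
```

```text
thick 717 c [495.9 376.4] size [ 53.4 139.5] ang 85.5 z 0.1236
thin 415 c [523.1 168. ] size [139.3  31.3] ang 5.4 z 0.1089
pink1 470 c [307.7 370.9] size [139.8  33.1] ang 37.1 z 0.108
pink2 423 c [350.2 166. ] size [140.1  30.4] ang 63.2 z 0.109
wall 118 c [ 402.8 -259.9] size [  6.5 182.3] ang 44.7 z 0.1185
stopface 119 c [582.8 -82.3] size [ 64.6 148.8] ang 44.8 z 0.1023
grip 103 c [590.2 -86.3] size [ 63.8 127.3] ang 43.2 z 0.1145
rack 2122 c [ 522.2 -149.6] size [444.1 424.7] ang 88.5 z 0.0143
lint 295 c [666.8 305.8] size [44.5 50.8] ang 53.9 z 0.1027
tape 508 c [744.4 155.1] size [ 65.2 143.6] ang 9.1 z 0.0658
label 657 c [ 502.8 -464.6] size [97.7 98.5] ang 84.2 z 0.0594
```

View pics/c1.png

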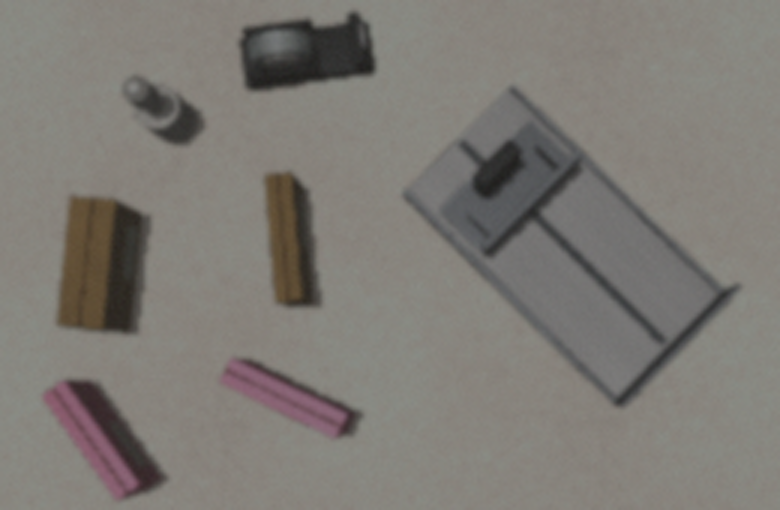

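The close crop confirms the choice: brown thick at crop (90,262), brown thin at (287,238), and both other thin boxes are pink.

```bash
python3 - <<'E'
import numpy as np
X=np.load('top.npz')['X'][150:275,285:425].reshape(-1,3)
a=np.radians(44.7);y=np.array([np.cos(a),np.sin(a)]);x=np.array([y[1],-y[0]])
o=np.array([.4028,-.2599])+.153*y
p=np.c_[(X[:,:2]-o)@x,(X[:,:2]-o)@y,X[:,2]]*1000
print('o',o)
for n,m in dict(lipL=(p[:,2]>11)&(p[:,2]<22)&(p[:,0]<-78),lipR=(p[:,2]>11)&(p[:,2]<22)&(p[:,0]>78)).items():
    q=p[m&(abs(p[:,0])<100)&(abs(p[:,1])<190)]; print(n,len(q),np.polyfit(q[:,1],q[:,0],1))
q=p[(p[:,2]>97)&(p[:,1]>-100)&(abs(p[:,0])<90)]
print(np.histogram(q[:,1],bins=np.arange(0,160,4)))
g=q[q[:,2]>110];g=g[g[:,1]>60];print('face x',np.percentile(q[:,0],[2,98]),'grip',g.min(0),g.max(0))
E
J='' ; python3 -m jog '[{"xyz":[0.15,0.13,0.03],"angular":[0,0,32]},{"xyz":[0.15,0.13,0.03],"angular":[0,0,32]},{"xyz":[0.15,0.13,0.03],"angular":[0,0,32]},{"xyz":[0.15,0.13,0.03],"angular":[0,0,32]},{"xyz":[0.15,0.13,0.03],"angular":[0,0,32]}]' 1
python3 -m jog '[{"xyz":[0.1,0.17,0],"angular":[0,0,32]},{"xyz":[0.1,0.17,0],"angular":[0,0,32]},{"xyz":[0.1,0.17,0],"angular":[0,0,32]},{"xyz":[0.1,0.17,0],"angular":[0,0,32]},{"xyz":[0.1,0.17,0],"angular":[0,0,32]}]'
```

```text
o [ 0.51155232 -0.15228061]
lipL 136 [-3.99032507e-03 -8.63377377e+01]
lipR 159 [2.24163058e-03 8.65349299e+01]
(array([ 0,  0,  0,  0,  0,  0,  0,  0,  0,  0,  0,  0,  0,  0,  0,  0,  8,
       59, 37,  0,  0,  0,  0,  0,  0,  0,  0,  0,  6, 29, 19, 23, 25, 15,
        0,  0,  0,  0,  0]), array([  0,   4,   8,  12,  16,  20,  24,  28,  32,  36,  40,  44,  48,
        52,  56,  60,  64,  68,  72,  76,  80,  84,  88,  92,  96, 100,
       104, 108, 112, 116, 120, 124, 128, 132, 136, 140, 144, 148, 152,
       156]))
face x [-69.19073687  66.66201064] grip [-56.0185144   69.12066432 110.06441335] [ 71.27468442 133.86987248 121.46414399]
time: 0.52
ee_pos: [0.3042, -0.4223, 0.2615]
orientation: [0.915, 0.404, 0.0, -0.0]
ft_force: [-0.7, 0.9, -0.7]
width: 0.0854
grip_force: 0.0
time: 0.93
ee_pos: [0.4035, -0.2514, 0.2611]
orientation: [0.767, 0.641, 0.0, -0.0]
ft_force: [1.0, -0.3, -0.5]
width: 0.0856
grip_force: 0.0
```

```bash
python3 -m jog '[{"xyz":[0.06,0.19,0],"angular":[0,0,32]},{"xyz":[0.06,0.19,0],"angular":[0,0,32]},{"xyz":[0.06,0.19,0],"angular":[0,0,32]},{"xyz":[0.06,0.19,0],"angular":[0,0,32]},{"xyz":[0.06,0.19,0],"angular":[0,0,32]}]'
python3 -m jog '[{"xyz":[0.02,0.2,0],"angular":[0,0,32]},{"xyz":[0.02,0.2,0],"angular":[0,0,32]},{"xyz":[0.02,0.2,0],"angular":[0,0,32]},{"xyz":[0.02,0.2,0],"angular":[0,0,32]},{"xyz":[0.02,0.2,0],"angular":[0,0,32]}]'
python3 -m jog '[{"xyz":[-0.03,0.17,0],"angular":[0,0,32]},{"xyz":[-0.03,0.17,0],"angular":[0,0,32]},{"xyz":[-0.03,0.17,0],"angular":[0,0,32]},{"xyz":[-0.03,0.17,0],"angular":[0,0,32]},{"xyz":[-0.03,0.17,0],"angular":[0,0,32]}]'
python3 - <<'E'
from h import *
im,X=cloud('wrist'); cv2.imwrite('pics/w1.png',im[...,::-1])
S=X.reshape(-1,3);m=(S[:,2]>.112)&(S[:,2]<.135)&(abs(S[:,0]-.496)<.1)&(abs(S[:,1]-.376)<.06);Q=S[m]
print(len(Q),cv2.minAreaRect((Q[:,:2]*1000).astype(np.float32)),np.median(Q[:,2]))
s=get_state();print(s['ee_pos'],s['orientation'],s['joint_positions'])
E
```

```text
time: 1.35
ee_pos: [0.4628, -0.0615, 0.2611]
orientation: [0.561, 0.828, 0.0, -0.0]
ft_force: [0.3, -1.2, -1.1]
width: 0.0853
grip_force: 0.0
time: 1.77
ee_pos: [0.4823, 0.1384, 0.261]
orientation: [0.311, 0.95, 0.0, -0.0]
ft_force: [1.1, -0.4, 0.5]
width: 0.0856
grip_force: 0.0
time: 2.18
ee_pos: [0.4511, 0.3114, 0.2606]
orientation: [0.035, 0.999, 0.001, -0.001]
ft_force: [0.5, -0.6, 0.1]
width: 0.085
grip_force: 0.0
7801 ((497.3099365234375, 375.520751953125), (50.26182556152344, 140.35447692871094), 85.36503601074219) 0.12460866245073687
[0.45142388 0.30967334 0.2604657 ] [ 3.51071372e-02  9.99383200e-01  4.71305096e-04 -6.97980943e-04] [ 0.57933816  0.2591577   1.57672904  0.00163173  1.30630345 -0.92165648]
```

View pics/w1.png

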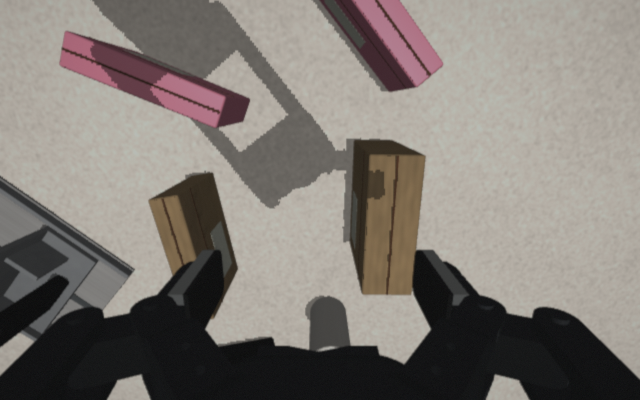

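The wrist view shows the thick carton at (390,220) beside the right finger. The thin one is at (195,235), the pink boxes are at the top, and the lint roller is at (327,320), clear of the fingers.

```bash
python3 -m jog '[{"xyz":[0.023,0.033,0],"angular":[0,0,-0.6]},{"xyz":[0.046,0.065,0],"angular":[0,0,-0.6]},{"xyz":[0.046,0.065,-0.02],"angular":[0,0,-0.6]},{"xyz":[0.046,0.065,-0.055],"angular":[0,0,-0.6]},{"xyz":[0.046,0.065,-0.095],"angular":[0,0,-0.6]}]'
python3 -m jog '[{"xyz":[0,0,-0.035],"angular":[0,0,0]},{"xyz":[0,0,-0.065],"angular":[0,0,0]},{"xyz":[0,0,-0.085],"angular":[0,0,0]},{"xyz":[0,0,-0.09],"angular":[0,0,0]},{"xyz":[0,0,-0.09],"angular":[0,0,0]}]'
python3 -m jog '[{"xyz":[0,0,0],"angular":[0,0,0]},{"xyz":[0,0,0],"angular":[0,0,0]},{"xyz":[0,0,0],"angular":[0,0,0]},{"xyz":[0,0,0],"angular":[0,0,0]},{"xyz":[0,0,0],"angular":[0,0,0]}]' -1
python3 -m jog '[{"xyz":[0,0,0],"angular":[0,0,0]},{"xyz":[0,0,0],"angular":[0,0,0]},{"xyz":[0,0,0],"angular":[0,0,0]},{"xyz":[0,0,0],"angular":[0,0,0]},{"xyz":[0,0,0],"angular":[0,0,0]}]'
```

```text
time: 2.65
ee_pos: [0.5003, 0.3709, 0.1667]
orientation: [0.046, 0.999, 0.001, 0.002]
ft_force: [0.5, 0.8, -0.5]
width: 0.0852
grip_force: 0.0
time: 3.07
ee_pos: [0.4981, 0.3692, 0.0746]
orientation: [0.046, 0.999, -0.001, -0.002]
ft_force: [0.1, -0.2, -0.1]
width: 0.0852
grip_force: 0.0
time: 3.48
ee_pos: [0.5002, 0.3722, 0.0787]
orientation: [0.046, 0.999, 0.002, 0.002]
ft_force: [0.5, 2.4, 6.4]
width: 0.0498
grip_force: 61.6
time: 3.9
ee_pos: [0.5002, 0.3722, 0.0787]
orientation: [0.045, 0.999, 0.002, 0.002]
ft_force: [0.3, 2.0, 6.3]
width: 0.0499
grip_force: 61.6
```

```bash
python3 -m jog '[{"xyz":[0,0,0.02],"angular":[0,0,0]},{"xyz":[0,0,0.055],"angular":[0,0,0]},{"xyz":[0,0,0.095],"angular":[0,0,0]},{"xyz":[0,0,0.13],"angular":[0,0,0]},{"xyz":[0,-0.02,0.15],"angular":[0,0,0]}]'
python3 -m jog '[{"xyz":[0,-0.03,0],"angular":[0,0,-2]},{"xyz":[-0.01,-0.065,0],"angular":[0,0,-5]},{"xyz":[-0.015,-0.1,0],"angular":[0,0,-8]},{"xyz":[-0.02,-0.14,0],"angular":[0,0,-11]},{"xyz":[-0.02,-0.18,0],"angular":[0,0,-14]}]'
python3 -m jog '[{"xyz":[-0.004,-0.04,0],"angular":[0,0,-3]},{"xyz":[-0.008,-0.08,0],"angular":[0,0,-6]},{"xyz":[-0.012,-0.12,0],"angular":[0,0,-9]},{"xyz":[-0.016,-0.16,0],"angular":[0,0,-12]},{"xyz":[-0.02,-0.2,0],"angular":[0,0,-15]}]'
python3 -m jog '[{"xyz":[-0.003,-0.04,0],"angular":[0,0,-3]},{"xyz":[-0.006,-0.08,0],"angular":[0,0,-6]},{"xyz":[-0.008,-0.12,0],"angular":[0,0,-8]},{"xyz":[-0.01,-0.15,0],"angular":[0,0,-10]},{"xyz":[-0.012,-0.17,0],"angular":[0,0,-11]}]'
python3 -m jog '[{"xyz":[0,-0.01,0],"angular":[0,0,0]},{"xyz":[0,-0.015,0],"angular":[0,0,0]},{"xyz":[0,-0.015,0],"angular":[0,0,0]}]'
python3 - <<'E'
from h import *
im,X=cloud('wrist'); cv2.imwrite('pics/w2.png',im[...,::-1])
ts,Y=cloud('side'); cv2.imwrite('pics/s2.png',ts[100:300,200:460,::-1].repeat(3,0).repeat(3,1))
s=get_state();print(s['ee_pos'],s['orientation'])
a=np.radians(44.7);y=np.array([np.cos(a),np.sin(a)]);x=np.array([y[1],-y[0]]);o=np.array([.5116,-.1523])
for n,C in(('w',X),('s',Y)):
    S=C.reshape(-1,3);p=np.c_[(S[:,:2]-o)@x,(S[:,:2]-o)@y,S[:,2]];col=(im if n=='w' else ts).reshape(-1,3).astype(int)
    br=(col[:,0]>col[:,2]+25)&(col[:,1]>col[:,2]+8)
    q=p[br&(abs(p[:,0])<.12)&(p[:,1]>-.2)&(p[:,1]<.1)&(p[:,2]>.05)]
    print(n,len(q),np.percentile(q,[1,50,99],axis=0).round(4))
E
```

```text
time: 4.32
ee_pos: [0.4996, 0.3536, 0.2306]
orientation: [0.044, 0.999, 0.003, 0.003]
ft_force: [1.8, -0.1, -1.7]
width: 0.0501
grip_force: 61.8
time: 4.73
ee_pos: [0.4766, 0.1687, 0.226]
orientation: [0.167, 0.986, -0.001, -0.001]
ft_force: [1.2, -0.7, -2.2]
width: 0.0498
grip_force: 61.7
time: 5.15
ee_pos: [0.4572, -0.0312, 0.2262]
orientation: [0.295, 0.955, -0.0, -0.0]
ft_force: [1.6, -0.0, -2.7]
width: 0.0498
grip_force: 61.7
time: 5.57
ee_pos: [0.4454, -0.2023, 0.2261]
orientation: [0.386, 0.923, -0.001, -0.0]
ft_force: [-0.3, 1.3, -3.2]
width: 0.0495
grip_force: 61.7
time: 5.82
ee_pos: [0.4464, -0.2145, 0.2261]
orientation: [0.385, 0.923, 0.0, -0.0]
ft_force: [-0.3, -0.1, -2.5]
width: 0.0497
grip_force: 61.7
[ 0.44659865 -0.2132068   0.22619261] [ 3.83782489e-01  9.23423332e-01  3.81845049e-04 -4.54318756e-04]
w 37689 [[-0.0749 -0.1142  0.2714]
 [-0.041  -0.0899  0.2734]
 [ 0.0087 -0.0665  0.2752]]
s 1143 [[-0.0802 -0.1122  0.1505]
 [-0.0584 -0.0685  0.2269]
 [ 0.0543 -0.0584  0.2732]]
```

View pics/s2.png

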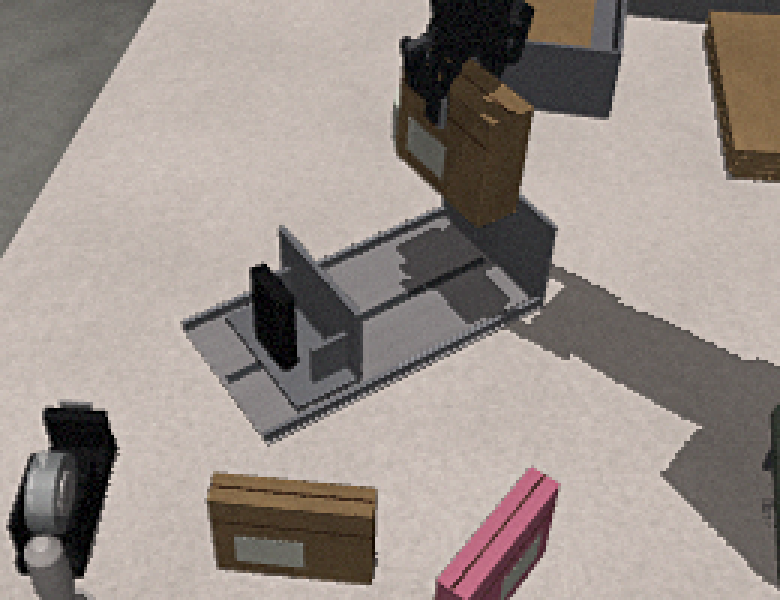

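The side view shows the thick carton upright in the grip at (465,145), above the rack bay between the wall and the stop at (320,300).

```bash
python3 -m jog '[{"xyz":[0.004,-0.004,-0.02],"angular":[0,0,0]},{"xyz":[0.004,-0.004,-0.05],"angular":[0,0,0]},{"xyz":[0.004,-0.004,-0.08],"angular":[0,0,0]},{"xyz":[0.004,-0.004,-0.11],"angular":[0,0,0]},{"xyz":[0.004,-0.004,-0.125],"angular":[0,0,0]}]'
python3 -m jog '[{"xyz":[0,0,-0.006],"angular":[0,0,0]},{"xyz":[0,0,-0.011],"angular":[0,0,0]},{"xyz":[0,0,-0.015],"angular":[0,0,0]},{"xyz":[0,0,-0.017],"angular":[0,0,0]},{"xyz":[0,0,-0.017],"angular":[0,0,0]}]'
python3 -m jog '[{"xyz":[0,0,-0.001],"angular":[0,0,0]},{"xyz":[0,0,-0.001],"angular":[0,0,0]}]'
```

```text
time: 6.33
ee_pos: [0.449, -0.2158, 0.0983]
orientation: [0.383, 0.924, 0.0, -0.003]
ft_force: [0.0, 0.1, -2.0]
width: 0.0498
grip_force: 61.7
time: 6.75
ee_pos: [0.4513, -0.2184, 0.085]
orientation: [0.384, 0.923, 0.0, 0.001]
ft_force: [-0.7, 0.3, -3.4]
width: 0.0498
grip_force: 61.7
time: 6.92
ee_pos: [0.4511, -0.2186, 0.084]
orientation: [0.384, 0.923, -0.0, 0.001]
ft_force: [-0.2, -0.3, -2.5]
width: 0.0499
grip_force: 61.7
```

```bash
python3 -m jog '[{"xyz":[0,0,-0.001],"angular":[0,0,0]},{"xyz":[0,0,-0.001],"angular":[0,0,0]}]'
python3 -m jog '[{"xyz":[0,0,-0.001],"angular":[0,0,0]},{"xyz":[0,0,-0.001],"angular":[0,0,0]}]'
```

```text
time: 7.08
ee_pos: [0.4509, -0.2185, 0.0827]
orientation: [0.384, 0.923, 0.0, 0.0]
ft_force: [-0.3, -0.4, -0.4]
width: 0.05
grip_force: 61.8
time: 7.25
ee_pos: [0.451, -0.2184, 0.0826]
orientation: [0.384, 0.923, 0.0, 0.001]
ft_force: [-2.4, 2.0, 7.5]
width: 0.0498
grip_force: 61.0
```

```bash
python3 -m jog '[{"xyz":[0,0,0],"angular":[0,0,0]},{"xyz":[0,0,0],"angular":[0,0,0]},{"xyz":[0,0,0],"angular":[0,0,0]},{"xyz":[0,0,0],"angular":[0,0,0]}]' 0.45
python3 -m jog '[{"xyz":[0,0,0.005],"angular":[0,0,0]},{"xyz":[0,0,0.025],"angular":[0,0,0]},{"xyz":[0,0,0.06],"angular":[0,0,0]},{"xyz":[0,0,0.1],"angular":[0,0,0]},{"xyz":[0.01,0.02,0.14],"angular":[0,0,0]}]'
python3 -m jog '[{"xyz":[0.01,0.04,0.01],"angular":[0,0,7]},{"xyz":[0.02,0.08,0.02],"angular":[0,0,14]},{"xyz":[0.025,0.12,0.02],"angular":[0,0,20]},{"xyz":[0.03,0.16,0.02],"angular":[0,0,26]},{"xyz":[0.035,0.2,0.02],"angular":[0,0,32]}]' 0.6
python3 -m jog '[{"xyz":[0,0.04,0],"angular":[0,0,5]},{"xyz":[0,0.075,0],"angular":[0,0,10]},{"xyz":[0,0.1,0],"angular":[0,0,15]},{"xyz":[0,0.12,0],"angular":[0,0,18]},{"xyz":[0,0.12,0],"angular":[0,0,18]}]'
python3 - <<'E'
from h import *
im,X=cloud('wrist'); cv2.imwrite('pics/w3.png',im[...,::-1])
S=X.reshape(-1,3);m=(S[:,2]>.098)&(S[:,2]<.12)&(abs(S[:,0]-.523)<.1)&(abs(S[:,1]-.168)<.06);c=im.reshape(-1,3).astype(int);m&=(c[:,1]>c[:,2]+8)
Q=S[m];print(len(Q),cv2.minAreaRect((Q[:,:2]*1000).astype(np.float32)),np.median(Q[:,2]))
s=get_state();print(s['ee_pos'],s['orientation'])
ts,Y=cloud('side');ts2,Z=cloud('top'); cv2.imwrite('pics/s3.png',ts[100:300,200:460,::-1].repeat(3,0).repeat(3,1))
S=Z.reshape(-1,3)
Q=S[(S[:,2]>.122)&(S[:,2]<.14)&(abs(S[:,0]-.4476)<.08)&(abs(S[:,1]+.2156)<.08)]
print(len(Q),cv2.minAreaRect((Q[:,:2]*1000).astype(np.float32)),np.median(Q[:,2]))
E
```

```text
time: 7.58
ee_pos: [0.4508, -0.2185, 0.0814]
orientation: [0.384, 0.923, 0.0, 0.0]
ft_force: [-1.0, 0.7, -0.8]
width: 0.0619
grip_force: 0.0
time: 8.0
ee_pos: [0.4589, -0.2018, 0.2197]
orientation: [0.386, 0.923, -0.001, 0.0]
ft_force: [1.6, -0.9, 0.0]
width: 0.0617
grip_force: 0.0
time: 8.42
ee_pos: [0.4948, 0.0016, 0.2385]
orientation: [0.113, 0.994, 0.0, 0.001]
ft_force: [0.8, 0.5, -0.1]
width: 0.0684
grip_force: 0.0
time: 8.83
ee_pos: [0.4947, 0.1231, 0.2379]
orientation: [-0.044, 0.999, 0.001, 0.0]
ft_force: [0.7, -0.4, 0.8]
width: 0.0684
grip_force: 0.0
4991 ((524.3213500976562, 167.4383544921875), (139.60452270507812, 30.297765731811523), 5.2668657302856445) 0.10969675983518523
[0.49464031 0.12121738 0.23781871] [-4.32260537e-02  9.99065317e-01 -1.93820058e-05 -1.65430697e-06]
657 ((435.20513916015625, -228.71961975097656), (93.8242416381836, 138.8640594482422), 45.56022644042969) 0.1285351354829367
```

View pics/s3.png

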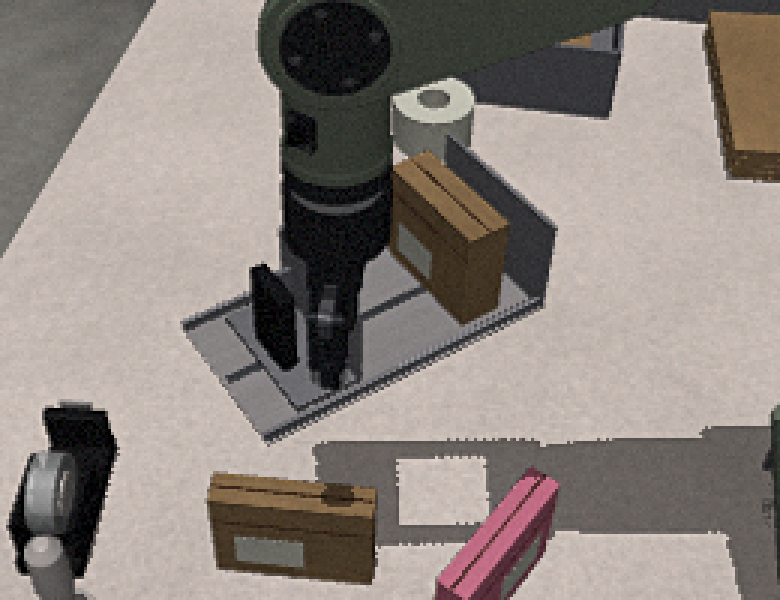

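The thick carton stands upright on the rack floor near the wall at (450,235), with the thin one still on the table at (290,525).

```bash
python3 -m jog '[{"xyz":[0.015,0.023,0],"angular":[0,0,0.3]},{"xyz":[0.029,0.046,0],"angular":[0,0,0.3]},{"xyz":[0.029,0.046,-0.02],"angular":[0,0,0.3]},{"xyz":[0.029,0.046,-0.05],"angular":[0,0,0.3]},{"xyz":[0.029,0.046,-0.085],"angular":[0,0,0.3]}]'
python3 -m jog '[{"xyz":[0,0,-0.03],"angular":[0,0,0]},{"xyz":[0,0,-0.06],"angular":[0,0,0]},{"xyz":[0,0,-0.08],"angular":[0,0,0]},{"xyz":[0,0,-0.083],"angular":[0,0,0]},{"xyz":[0,0,-0.083],"angular":[0,0,0]}]'
python3 -m jog '[{"xyz":[0,0,0],"angular":[0,0,0]},{"xyz":[0,0,0],"angular":[0,0,0]},{"xyz":[0,0,0],"angular":[0,0,0]},{"xyz":[0,0,0],"angular":[0,0,0]},{"xyz":[0,0,0],"angular":[0,0,0]}]' -1
python3 -m jog '[{"xyz":[0,0,0],"angular":[0,0,0]},{"xyz":[0,0,0],"angular":[0,0,0]},{"xyz":[0,0,0],"angular":[0,0,0]},{"xyz":[0,0,0],"angular":[0,0,0]},{"xyz":[0,0,0],"angular":[0,0,0]}]'
```

```text
time: 9.4
ee_pos: [0.5255, 0.1649, 0.1534]
orientation: [-0.043, 0.999, 0.0, 0.002]
ft_force: [0.3, 0.4, -0.7]
width: 0.0684
grip_force: 0.0
time: 9.82
ee_pos: [0.5233, 0.1644, 0.0688]
orientation: [-0.043, 0.999, -0.0, -0.001]
ft_force: [1.0, 0.7, 0.9]
width: 0.0681
grip_force: 0.0
time: 10.23
ee_pos: [0.5249, 0.1661, 0.0714]
orientation: [-0.044, 0.999, 0.0, 0.002]
ft_force: [-0.6, 0.0, 6.3]
width: 0.0295
grip_force: 61.0
time: 10.65
ee_pos: [0.5249, 0.1661, 0.0714]
orientation: [-0.045, 0.999, 0.0, 0.002]
ft_force: [-1.1, -0.8, 6.3]
width: 0.0293
grip_force: 61.0
```

```bash
python3 -m jog '[{"xyz":[0,0,0.02],"angular":[0,0,0]},{"xyz":[0,0,0.055],"angular":[0,0,0]},{"xyz":[0,0,0.095],"angular":[0,0,0]},{"xyz":[0,0,0.13],"angular":[0,0,0]},{"xyz":[0,-0.01,0.15],"angular":[0,0,0]}]'
python3 -m jog '[{"xyz":[0,-0.02,0],"angular":[0,0,-4]},{"xyz":[-0.005,-0.05,0],"angular":[0,0,-9]},{"xyz":[-0.01,-0.08,0],"angular":[0,0,-14]},{"xyz":[-0.012,-0.12,0],"angular":[0,0,-20]},{"xyz":[-0.013,-0.16,0],"angular":[0,0,-26]}]'
python3 -m jog '[{"xyz":[-0.004,-0.04,0],"angular":[0,0,-6]},{"xyz":[-0.008,-0.08,0],"angular":[0,0,-12]},{"xyz":[-0.01,-0.12,0],"angular":[0,0,-18]},{"xyz":[-0.012,-0.15,0],"angular":[0,0,-23]},{"xyz":[-0.012,-0.16,0],"angular":[0,0,-24.5]}]'
python3 -m jog '[{"xyz":[0,0,0],"angular":[0,0,0]},{"xyz":[0,0,0],"angular":[0,0,0]}]'
cat > r.py <<'E'
from h import *
im,X=cloud('wrist')
s=get_state();print(s['ee_pos'],s['orientation'])
a=np.radians(44.7);y=np.array([np.cos(a),np.sin(a)]);x=np.array([y[1],-y[0]]);o=np.array([.5116,-.1523])
ts,Y=cloud('side')
for n,C in(('w',X),('s',Y)):
    S=C.reshape(-1,3);p=np.c_[(S[:,:2]-o)@x,(S[:,:2]-o)@y,S[:,2]];col=(im if n=='w' else ts).reshape(-1,3).astype(int)
    br=(col[:,0]>col[:,2]+25)&(col[:,1]>col[:,2]+8)
    q=p[br&(abs(p[:,0])<.12)&(p[:,1]>-.2)&(p[:,1]<.1)&(p[:,2]>.05)]
    for lo,hi in((.05,.135),(.14,.35)):
        k=q[(q[:,2]>lo)&(q[:,2]<hi)]
        if len(k)>20: print(n,len(k),np.percentile(k,[1,50,99],axis=0).round(4).tolist(), 'yaw')
E
python3 r.py
```

```text
time: 11.07
ee_pos: [0.5251, 0.1573, 0.2242]
orientation: [-0.045, 0.999, 0.001, 0.003]
ft_force: [1.1, 0.3, -2.3]
width: 0.0292
grip_force: 60.1
time: 11.48
ee_pos: [0.5098, -0.0051, 0.2198]
orientation: [0.183, 0.983, -0.0, -0.0]
ft_force: [1.3, -0.8, -2.4]
width: 0.0298
grip_force: 60.2
time: 11.9
ee_pos: [0.4979, -0.168, 0.2197]
orientation: [0.389, 0.921, -0.001, 0.0]
ft_force: [0.6, 0.0, -1.8]
width: 0.029
grip_force: 60.2
time: 12.07
ee_pos: [0.4985, -0.1638, 0.2195]
orientation: [0.386, 0.923, 0.0, -0.0]
ft_force: [-0.1, 0.3, -0.6]
width: 0.0298
grip_force: 60.1
[ 0.49861128 -0.16311618  0.21956544] [ 3.85293371e-01  9.22793926e-01  4.37427580e-04 -4.44087821e-04]
w 11034 [[-0.0686, -0.1082, 0.0955], [-0.0142, -0.0846, 0.1289], [0.066, -0.0597, 0.1305]] yaw
w 19342 [[-0.0713, -0.0312, 0.2566], [-0.0349, -0.0172, 0.2583], [0.0173, -0.0026, 0.2597]] yaw
s 533 [[-0.0738, -0.1093, 0.0523], [-0.0588, -0.0786, 0.1122], [0.0122, -0.0574, 0.1286]] yaw
s 678 [[-0.0758, -0.0291, 0.1504], [-0.0561, -0.0035, 0.2162], [0.0577, 0.0019, 0.2585]] yaw
```

```bash
python3 -m jog '[{"xyz":[0.004,0.004,-0.02],"angular":[0,0,0]},{"xyz":[0.004,0.004,-0.05],"angular":[0,0,0]},{"xyz":[0.004,0.004,-0.08],"angular":[0,0,0]},{"xyz":[0.004,0.004,-0.11],"angular":[0,0,0]},{"xyz":[0.004,0.004,-0.125],"angular":[0,0,0]}]'
python3 -m jog '[{"xyz":[0,0,-0.006],"angular":[0,0,0]},{"xyz":[0,0,-0.012],"angular":[0,0,0]},{"xyz":[0,0,-0.016],"angular":[0,0,0]},{"xyz":[0,0,-0.018],"angular":[0,0,0]},{"xyz":[0,0,-0.018],"angular":[0,0,0]}]'
python3 -m jog '[{"xyz":[0,0,-0.001],"angular":[0,0,0]},{"xyz":[0,0,-0.001],"angular":[0,0,0]}]'
```

```text
time: 12.58
ee_pos: [0.501, -0.1576, 0.0916]
orientation: [0.384, 0.923, 0.0, -0.003]
ft_force: [-0.8, 0.7, -1.1]
width: 0.0294
grip_force: 60.0
time: 13.0
ee_pos: [0.5033, -0.1601, 0.0773]
orientation: [0.386, 0.923, 0.0, 0.001]
ft_force: [-0.2, -0.1, -1.8]
width: 0.0296
grip_force: 60.0
time: 13.17
ee_pos: [0.5032, -0.1603, 0.0763]
orientation: [0.386, 0.923, 0.0, 0.001]
ft_force: [-0.6, 0.3, -0.7]
width: 0.0292
grip_force: 60.0
```

```bash
python3 -m jog '[{"xyz":[0,0,-0.001],"angular":[0,0,0]},{"xyz":[0,0,-0.001],"angular":[0,0,0]}]'
python3 -m jog '[{"xyz":[0,0,-0.0005],"angular":[0,0,0]},{"xyz":[0,0,-0.0005],"angular":[0,0,0]}]'
```

```text
time: 13.33
ee_pos: [0.5033, -0.1603, 0.0755]
orientation: [0.386, 0.922, 0.0, 0.001]
ft_force: [0.8, 1.3, 2.6]
width: 0.0291
grip_force: 60.6
time: 13.5
ee_pos: [0.5033, -0.1602, 0.0754]
orientation: [0.386, 0.923, 0.0, 0.001]
ft_force: [-0.4, 2.3, 7.0]
width: 0.0294
grip_force: 61.1
```

```bash
python3 -m jog '[{"xyz":[0,0,0],"angular":[0,0,0]},{"xyz":[0,0,0],"angular":[0,0,0]},{"xyz":[0,0,0],"angular":[0,0,0]},{"xyz":[0,0,0],"angular":[0,0,0]}]' 0
python3 -m jog '[{"xyz":[0,0,0.005],"angular":[0,0,0]},{"xyz":[0,0,0.025],"angular":[0,0,0]},{"xyz":[0,0,0.06],"angular":[0,0,0]},{"xyz":[0,0,0.1],"angular":[0,0,0]},{"xyz":[0,0,0.14],"angular":[0,0,0]}]'
python3 -m jog '[{"xyz":[0.02,0.02,0],"angular":[0,0,0]},{"xyz":[0.045,0.045,0],"angular":[0,0,0]},{"xyz":[0.07,0.07,0],"angular":[0,0,0]},{"xyz":[0.07,0.07,0],"angular":[0,0,0]},{"xyz":[0.07,0.07,0],"angular":[0,0,0]}]'
cat >> r.py <<'E'
S=X.reshape(-1,3);p=np.c_[(S[:,:2]-o)@x,(S[:,:2]-o)@y,S[:,2]];
e=(s['ee_pos'][:2]-o);print('tcp rack',e@x,e@y)
k=p[(p[:,2]>.108)&(p[:,2]<.122)&(p[:,1]>.09)&(p[:,1]<.16)&(abs(p[:,0])<.06)]
print('post',len(k), np.percentile(k,[1,50,99],axis=0).round(4).tolist() if len(k) else '')
k=p[(p[:,2]>.1)&(p[:,2]<.108)&(p[:,1]>.05)&(p[:,1]<.09)&(abs(p[:,0])<.09)]
print('plate',len(k), np.percentile(k,[1,50,99],axis=0).round(4).tolist() if len(k) else '')
cv2.imwrite('pics/w4.png',im[...,::-1])
E
python3 r.py
```

```text
time: 13.83
ee_pos: [0.5029, -0.1603, 0.0742]
orientation: [0.386, 0.923, 0.0, 0.0]
ft_force: [0.1, 0.4, 0.7]
width: 0.0428
grip_force: 0.0
time: 14.25
ee_pos: [0.5019, -0.16, 0.2155]
orientation: [0.386, 0.923, -0.0, -0.001]
ft_force: [0.5, -0.3, 0.0]
width: 0.043
grip_force: 0.0
time: 14.67
ee_pos: [0.5733, -0.0891, 0.2139]
orientation: [0.385, 0.923, -0.0, -0.0]
ft_force: [-0.3, 0.1, 0.8]
width: 0.0426
grip_force: 0.0
[ 0.57244661 -0.08993681  0.21384177] [ 3.85316143e-01  9.22784315e-01 -4.17311515e-04 -6.34491497e-04]
w 18820 [[-0.0687, -0.1092, 0.1074], [-0.0088, -0.0709, 0.1284], [0.0672, 0.0029, 0.1304]] yaw
s 1551 [[-0.0743, -0.1082, 0.0515], [-0.0246, -0.0595, 0.1101], [0.0637, 0.0063, 0.1286]] yaw
tcp rack -0.0015285432655754497 0.08711567337349736
post 1820 [[-0.0298, 0.116, 0.109], [-0.0028, 0.1252, 0.1145], [0.0276, 0.1355, 0.1161]]
plate 1757 [[-0.0734, 0.068, 0.1015], [-0.0091, 0.0722, 0.1046], [0.072, 0.076, 0.1063]]
```

View pics/w4.png

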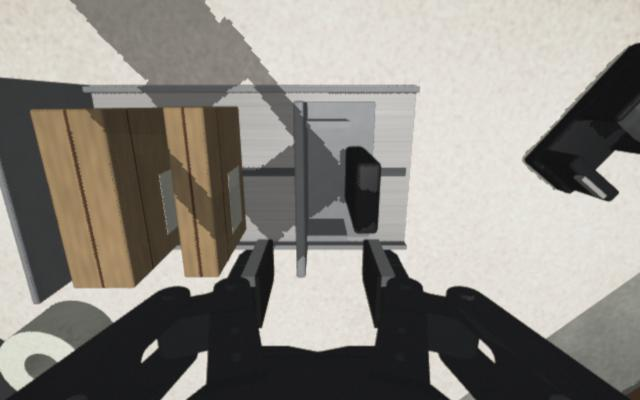

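Both cartons stand upright between the lips, thick at (100,195) and thin at (205,190). The stop plate is at (301,190), and its grip post at (362,190) is free.

```bash
python3 -m jog '[{"xyz":[0.014,0.014,0],"angular":[0,0,0]},{"xyz":[0.028,0.027,0],"angular":[0,0,0]},{"xyz":[0.028,0.027,-0.02],"angular":[0,0,0]},{"xyz":[0.028,0.027,-0.05],"angular":[0,0,0]},{"xyz":[0.028,0.027,-0.08],"angular":[0,0,0]}]'
python3 -m jog '[{"xyz":[0,0,-0.02],"angular":[0,0,0]},{"xyz":[0,0,-0.04],"angular":[0,0,0]},{"xyz":[0,0,-0.055],"angular":[0,0,0]},{"xyz":[0,0,-0.055],"angular":[0,0,0]},{"xyz":[0,0,-0.055],"angular":[0,0,0]}]'
python3 -m jog '[{"xyz":[0,0,0],"angular":[0,0,0]},{"xyz":[0,0,0],"angular":[0,0,0]},{"xyz":[0,0,0],"angular":[0,0,0]},{"xyz":[0,0,0],"angular":[0,0,0]},{"xyz":[0,0,0],"angular":[0,0,0]}]' -1
```

```text
time: 15.18
ee_pos: [0.6007, -0.0642, 0.1343]
orientation: [0.386, 0.922, 0.0, 0.001]
ft_force: [0.3, 0.1, -0.7]
width: 0.043
grip_force: 0.0
time: 15.6
ee_pos: [0.5998, -0.0641, 0.0789]
orientation: [0.387, 0.922, -0.0, -0.001]
ft_force: [-0.1, 0.3, 0.2]
width: 0.0429
grip_force: 0.0
time: 16.02
ee_pos: [0.6017, -0.0636, 0.081]
orientation: [0.386, 0.923, 0.0, 0.002]
ft_force: [-1.5, -1.7, 6.4]
width: 0.0192
grip_force: 60.8
```

```bash
python3 -m jog '[{"xyz":[-0.0071,-0.0070,0],"angular":[0,0,0]},{"xyz":[-0.0142,-0.0141,0],"angular":[0,0,0]},{"xyz":[-0.0213,-0.0211,0],"angular":[0,0,0]},{"xyz":[-0.0284,-0.0281,0],"angular":[0,0,0]},{"xyz":[-0.0355,-0.0352,0],"angular":[0,0,0]}]'
python3 -m jog '[{"xyz":[-0.0021,-0.0021,0],"angular":[0,0,0]},{"xyz":[-0.0042,-0.0042,0],"angular":[0,0,0]},{"xyz":[-0.0064,-0.0063,0],"angular":[0,0,0]},{"xyz":[-0.0085,-0.0084,0],"angular":[0,0,0]},{"xyz":[-0.0107,-0.0105,0],"angular":[0,0,0]}]'
python3 -m jog '[{"xyz":[-0.0021,-0.0021,0],"angular":[0,0,0]},{"xyz":[-0.0042,-0.0042,0],"angular":[0,0,0]},{"xyz":[-0.0064,-0.0063,0],"angular":[0,0,0]},{"xyz":[-0.0085,-0.0084,0],"angular":[0,0,0]},{"xyz":[-0.0107,-0.0105,0],"angular":[0,0,0]}]'
python3 r.py
```

```text
time: 16.43
ee_pos: [0.5666, -0.0984, 0.081]
orientation: [0.386, 0.923, 0.001, 0.002]
ft_force: [2.0, 2.4, 6.7]
width: 0.0189
grip_force: 60.7
time: 16.85
ee_pos: [0.556, -0.1089, 0.081]
orientation: [0.386, 0.923, 0.001, 0.002]
ft_force: [2.9, 2.7, 6.5]
width: 0.0192
grip_force: 60.8
time: 17.27
ee_pos: [0.5456, -0.1193, 0.081]
orientation: [0.386, 0.923, 0.001, 0.002]
ft_force: [2.8, 2.1, 6.4]
width: 0.0191
grip_force: 60.6
[ 0.54513743 -0.11971827  0.08095133] [3.85841119e-01 9.22562662e-01 5.62098263e-04 2.10929164e-03]
w 20601 [[-0.0699, -0.0679, 0.1008], [-0.0311, -0.0272, 0.1139], [0.0305, -0.011, 0.1294]] yaw
s 1139 [[-0.0744, -0.1091, 0.0532], [-0.034, -0.0657, 0.1131], [0.0643, -0.0107, 0.1288]] yaw
tcp rack 0.0004309767589996968 0.04675620785262948
post 0 
plate 363 [[-0.0304, 0.0502, 0.1001], [-0.0107, 0.061, 0.1042], [-0.0061, 0.0698, 0.1079]]
```

```bash
python3 -m jog '[{"xyz":[-0.0018,-0.0018,0],"angular":[0,0,0]},{"xyz":[-0.0036,-0.0035,0],"angular":[0,0,0]},{"xyz":[-0.0053,-0.0053,0],"angular":[0,0,0]},{"xyz":[-0.0071,-0.0070,0],"angular":[0,0,0]},{"xyz":[-0.0089,-0.0088,0],"angular":[0,0,0]}]'
python3 -m jog '[{"xyz":[-0.0018,-0.0018,0],"angular":[0,0,0]},{"xyz":[-0.0036,-0.0035,0],"angular":[0,0,0]},{"xyz":[-0.0053,-0.0053,0],"angular":[0,0,0]},{"xyz":[-0.0071,-0.0070,0],"angular":[0,0,0]},{"xyz":[-0.0089,-0.0088,0],"angular":[0,0,0]}]'
python3 -m jog '[{"xyz":[-0.0018,-0.0018,0],"angular":[0,0,0]},{"xyz":[-0.0036,-0.0035,0],"angular":[0,0,0]},{"xyz":[-0.0053,-0.0053,0],"angular":[0,0,0]},{"xyz":[-0.0071,-0.0070,0],"angular":[0,0,0]},{"xyz":[-0.0089,-0.0088,0],"angular":[0,0,0]}]'
python3 -m jog '[{"xyz":[-0.0018,-0.0018,0],"angular":[0,0,0]},{"xyz":[-0.0036,-0.0035,0],"angular":[0,0,0]},{"xyz":[-0.0053,-0.0053,0],"angular":[0,0,0]},{"xyz":[-0.0071,-0.0070,0],"angular":[0,0,0]},{"xyz":[-0.0089,-0.0088,0],"angular":[0,0,0]}]'
python3 r.py
```

```text
time: 17.78
ee_pos: [0.5367, -0.128, 0.081]
orientation: [0.386, 0.923, 0.001, 0.002]
ft_force: [2.0, 1.9, 5.9]
width: 0.0193
grip_force: 60.7
time: 18.2
ee_pos: [0.5281, -0.1366, 0.081]
orientation: [0.386, 0.923, 0.001, 0.002]
ft_force: [3.6, 2.7, 6.7]
width: 0.0191
grip_force: 60.6
time: 18.62
ee_pos: [0.5192, -0.1454, 0.081]
orientation: [0.386, 0.923, 0.001, 0.002]
ft_force: [3.4, 3.6, 5.8]
width: 0.0193
grip_force: 60.6
time: 19.03
ee_pos: [0.5103, -0.1543, 0.081]
orientation: [0.386, 0.923, 0.001, 0.002]
ft_force: [3.6, 3.2, 6.3]
width: 0.019
grip_force: 60.6
[ 0.50998027 -0.15458826  0.08097592] [3.85903809e-01 9.22535621e-01 8.21662160e-04 2.36727422e-03]
w 30643 [[-0.0696, -0.1161, 0.1114], [-0.0258, -0.0855, 0.1145], [0.0283, -0.0607, 0.13]] yaw
s 925 [[-0.0747, -0.139, 0.0516], [-0.0407, -0.1032, 0.115], [0.0637, -0.0594, 0.1293]] yaw
tcp rack 0.00048717892183296847 -0.0027608544015307185
post 0 
plate 0
```

```bash
python3 -m jog '[{"xyz":[-0.0010,-0.0010,0],"angular":[0,0,0]},{"xyz":[-0.0020,-0.0020,0],"angular":[0,0,0]},{"xyz":[-0.0030,-0.0030,0],"angular":[0,0,0]},{"xyz":[-0.0040,-0.0040,0],"angular":[0,0,0]},{"xyz":[-0.0043,-0.0043,0],"angular":[0,0,0]}]'
python3 -m jog '[{"xyz":[-0.0003,-0.0003,0],"angular":[0,0,0]},{"xyz":[-0.0006,-0.0006,0],"angular":[0,0,0]},{"xyz":[-0.0009,-0.0009,0],"angular":[0,0,0]}]'
python3 -m jog '[{"xyz":[-0.0003,-0.0003,0],"angular":[0,0,0]},{"xyz":[-0.0006,-0.0006,0],"angular":[0,0,0]}]'
```

```text
time: 19.55
ee_pos: [0.5059, -0.1586, 0.081]
orientation: [0.386, 0.923, 0.001, 0.002]
ft_force: [3.3, 3.2, 6.5]
width: 0.0195
grip_force: 60.8
time: 19.8
ee_pos: [0.5051, -0.1594, 0.081]
orientation: [0.386, 0.923, 0.001, 0.002]
ft_force: [3.4, 4.4, 7.4]
width: 0.0189
grip_force: 60.7
time: 19.97
ee_pos: [0.5045, -0.16, 0.081]
orientation: [0.386, 0.923, 0.001, 0.002]
ft_force: [2.6, 3.8, 6.6]
width: 0.0196
grip_force: 60.7
```

```bash
python3 -m jog '[{"xyz":[-0.0003,-0.0003,0],"angular":[0,0,0]},{"xyz":[-0.0005,-0.0005,0],"angular":[0,0,0]}]' | grep ft
python3 -m jog '[{"xyz":[-0.0002,-0.0002,0],"angular":[0,0,0]},{"xyz":[-0.0003,-0.0003,0],"angular":[0,0,0]}]' | grep ft
python3 -m jog '[{"xyz":[-0.0002,-0.0002,0],"angular":[0,0,0]},{"xyz":[-0.0003,-0.0003,0],"angular":[0,0,0]}]'
```

```text
ft_force: [4.2, 5.7, 6.5]
ft_force: [6.5, 6.9, 6.0]
time: 20.47
ee_pos: [0.5042, -0.1603, 0.081]
orientation: [0.386, 0.922, 0.002, 0.003]
ft_force: [6.5, 7.9, 6.6]
width: 0.0191
grip_force: 60.4
```

The force rose against the wall to about 10 N, so the row is snug. I'll release the post and back off.

```bash
python3 -m jog '[{"xyz":[0,0,0],"angular":[0,0,0]},{"xyz":[0,0,0],"angular":[0,0,0]},{"xyz":[0,0,0],"angular":[0,0,0]},{"xyz":[0,0,0],"angular":[0,0,0]}]' 0
python3 -m jog '[{"xyz":[0,0,0.005],"angular":[0,0,0]},{"xyz":[0,0,0.025],"angular":[0,0,0]},{"xyz":[0,0,0.06],"angular":[0,0,0]},{"xyz":[0,0,0.1],"angular":[0,0,0]},{"xyz":[0,0,0.14],"angular":[0,0,0]}]'
python3 -m jog '[{"xyz":[0,0.04,0.02],"angular":[0,0,0]},{"xyz":[0,0.08,0.04],"angular":[0,0,0]},{"xyz":[0,0.11,0.04],"angular":[0,0,0]},{"xyz":[0,0.12,0.04],"angular":[0,0,0]},{"xyz":[0,0.12,0.04],"angular":[0,0,0]}]'
python3 - <<'E'
from h import *
a=np.radians(44.7);y=np.array([np.cos(a),np.sin(a)]);x=np.array([y[1],-y[0]]);o=np.array([.5116,-.1523])
im,X=cloud('wrist');cv2.imwrite('pics/w5.png',im[...,::-1])
S=X.reshape(-1,3);p=np.c_[(S[:,:2]-o)@x,(S[:,:2]-o)@y,S[:,2]]*1000;c=im.reshape(-1,3).astype(int);b=(c[:,0]>c[:,2]+25)
for n,m in dict(thick=b&(p[:,2]>122)&(p[:,2]<136),thin=b&(p[:,2]>108)&(p[:,2]<118),plate=~b&(p[:,2]>98)&(p[:,2]<107.5)&(p[:,1]>-85)&(p[:,1]<-50),post=~b&(p[:,2]>108)&(p[:,2]<120)&(p[:,1]>-40)).items():
    q=p[m&(abs(p[:,0])<90)&(p[:,1]<60)&(p[:,1]>-160)]
    if len(q): print(n,len(q),np.percentile(q,[1,50,99],axis=0).round(1).tolist(),cv2.minAreaRect(q[:,:2].astype(np.float32)))
E
```

```text
time: 20.8
ee_pos: [0.501, -0.1616, 0.0791]
orientation: [0.386, 0.922, -0.0, -0.0]
ft_force: [0.5, 0.5, 0.0]
width: 0.0428
grip_force: 0.0
time: 21.22
ee_pos: [0.5006, -0.1614, 0.2206]
orientation: [0.386, 0.922, -0.0, -0.001]
ft_force: [1.3, 0.3, -0.5]
width: 0.0425
grip_force: 0.0
time: 21.63
ee_pos: [0.5011, -0.0395, 0.2598]
orientation: [0.384, 0.923, 0.0, 0.0]
ft_force: [0.4, -0.3, -0.3]
width: 0.0424
grip_force: 0.0
thick 5846 [[-68.3, -148.7, 126.2], [-16.8, -125.4, 128.6], [53.5, -100.4, 130.2]] ((-2.7657318115234375, -124.67166900634766), (50.25986862182617, 132.1453094482422), 89.67987823486328)
thin 2782 [[-69.4, -100.1, 110.0], [-26.4, -84.6, 113.6], [23.9, -70.2, 115.2]] ((-19.923145294189453, -85.30189514160156), (99.89928436279297, 31.887977600097656), 0.7206679582595825)
plate 1212 [[-73.4, -79.9, 98.2], [-26.2, -65.5, 104.2], [35.4, -61.9, 107.2]] ((-16.62118148803711, -65.33477783203125), (114.12678527832031, 22.682289123535156), 8.186037063598633)
post 465 [[-29.1, -21.6, 108.4], [-19.2, -13.9, 114.1], [6.8, -2.3, 115.8]] ((-8.975249290466309, -12.5049409866333), (19.612518310546875, 40.953094482421875), 87.46343231201172)
```

View pics/w5.png

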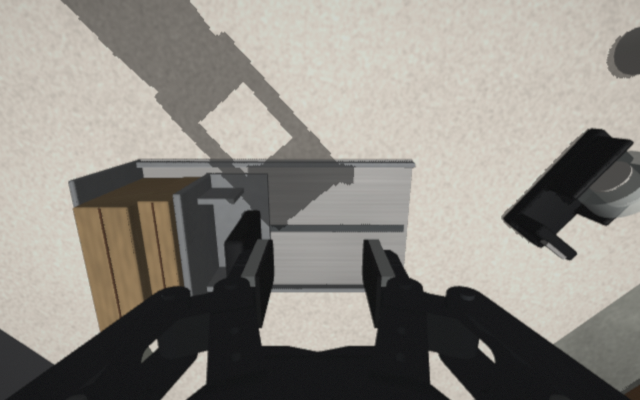

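The picture shows thick at (105,240), thin at (155,235) and the stop plate at (195,230) packed against the wall. Measured centres from the wall are about 25 and 65 mm, the gap is about 80 mm, and both cartons are level and square.

```bash
python3 -c "from rig import *;print(close_job())"
```

```text
the job is handed in; nothing more can be done
None
```

Both cartons stand upright and square in the rack, thick one against the wall and thin one against the stop, with the stop snug at a measured gap of about 80 mm; the job is handed in, but the rig returned no verdict.

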